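Press a nipple home, then hold the guard open

ROBOT

A 6-joint arm with a two-finger parallel gripper is mounted at the origin on the work surface. World frame = base frame: x ahead of the robot, y to its left, z up, the work surface at z = 0. Lengths are in m, angles in rad, forces in N, time in s.
With the tool pointing down it reaches from about 0.225 to 0.725 m from the base axis. Payload 3.1 kg.
Tool frame: the origin (TCP) lies midway between the tips of the shut fingers; the grasp point (between the pads) lies behind it (grasp_offset is the y of the grasp point in the tool frame, in m); y points along the fingers, z is the direction in which the jaws open and shut, and the axes are right-handed (so a half turn about y gives the same grasp; the last joint's range is limited). The gripper opens to 85 mm and grips with 20 to 120 N. Pads are 22 mm wide; open, the fingers measure 114 mm over their backs; the gripper's body (76 mm by 85 mm) begins 54 mm behind the grasp point. The pads swing forward as they close: fully open they stand 13 mm farther back than shut.
Start: joints at [-1.388, 0.048, 0.099, 1.622, 0, 1.443], TCP at [0.161, -0.5, 0.231] pointing down, gripper open.
Joint ranges: [-2.91, 2.91], [-0.99, 1.94], [-1.21, 1.42], [-2.12, 2.29], [-1.49, 1.47], [-3.14, 3.14]. Speed limits (rad/s): [2.79, 2.79, 3.14, 3.14, 3.14, 3.14].

INTERFACE

Orientations are given as a unit quaternion [x, y, z, w].
In Python, from plant import state, grab_frame, camera_info, hand_in, grasp_offset gives the robot as it stands. The module is installed in compiled form; this text tells all that it offers.
- The arm moves only by the tool servo_tool, never from a script. Its argument "commands" is a list of rows, each a list of 3 entries, a list of its own where there are three numbers: the closure, from 0 (fully open) to 1 (shut), then the shift along the world's x, y, z in m, then the turn, a rotation vector about the world's x, y, z in rad. A call has exactly 5 rows; each row shifts and turns the pose as measured when the row begins; what a row does not reach is not made up. A row lasts 1/12 s, in which the tool goes at most 41.7 mm and 7.16 degrees, less where a joint would pass 70% of its speed; a pose out of reach is approached as far as the arm can. A call with a gripper value outside its range is refused whole. The fingers move at their own pace and stop on an object; "force" is the grip in N (left out, the last holds). Time passes only in rows, so rows that do not move let the fingers close, or fill a call up. It gives the time, the measured TCP pose, the force and the opening at its end, in the units of the state.
- state(): the state, without advancing time (a new reading comes with each control period).
- grab_frame(name): name is "side" or "top"; returns the picture (400x640x3 uint8, red, green, blue); there is no depth.
- camera_info(name): a dict with "camera_matrix" (3x3 intrinsics, pixels), "k1" (the pictures are not rectified: a ray, as slopes to the right and down, at radius r is drawn at 1 + k1 r^2 times it, then the intrinsics apply), "world_from_camera" (4x4, takes a point from camera to world coordinates). Camera axes: x right, y up, looking along -z (the intrinsics and any distortion apply to the point x, -y, -z); pixel columns grow to the right and rows downward; lengths in m; the calibration is good to about 2 mm. A picture is of the moment at which its call begins. camera_info takes no time and is no camera call.
- hand_in(): hands the job in, once; it reports no verdict.
The state is a dict: "time": time; "q": joint angles; "qvel": joint speeds; "joint_efforts": joint torques, N m; "eef_pos": TCP position; "tcp_rot": TCP orientation; "force": force on the tool from outside, world axes, zero at the start; "wrist_torque": the same for the moment, N m; "width": opening from 0.0 (shut) to 1.0 (fully open).
Only numpy, scipy, OpenCV 4.12 (cv2) and the standard library are available. Lean on these libraries where they do the work, as an engineer would, in place of code of your own. Each camera call takes 0.05 s, during which the arm holds its last target. There are 200 camera calls.

TASK

On the hand-lever press, with its clear guard shut, swing the sprung lever fully down to its stop so that the ram pushes the nipple into the valve body, and let the lever come all the way back up. Then lift the guard to 60 degrees open and keep it there for a colleague who will take the part out: the program finishes while the gripper's fingers are still holding the guard, which would otherwise fall shut. Leave the other loose things lying around on the table where they are.

Things in the scene. Friction and masses are not known exactly. Their poses are not given: they have to be found in the camera images.
- press: green hand-lever insertion press, fixed to the table: base plate 230 x 210 x 15 mm (x from -105 to 125 mm), two upright cheeks 90 mm high under the guard. Origin on the table under the middle between the cheeks; its x axis points to the rear of the press (away from the robot when its yaw is 0), y to its left side (seen from the robot), z up. Its lever is on its right (-y) side.
- lever (a joint): angle of the sprung lever about its shaft (rad): 0 = at rest, rising at 50 degrees towards the front; grows as its grip is swung forward (-x of the press) and down; 0.9 = at its stop, about level. A spring returns it to 0 when it is let go; it takes about 4 N at the grip to start it and 11 N to keep it at the stop. It drives the ram.
- lever_grip (a point): middle of the lever's round black grip: a bar 22 mm in diameter and 105 mm long, parallel to the press's y axis (this point lies 53 mm from its inner end, where the lever's arm joins it, and 52 mm from its free outer end). It runs on a circle of radius 160 mm about lever_shaft, from 198 mm above the table at rest to 72 mm at the stop.
- lever_shaft (a point): point on the lever's turning axis (parallel to the press's y axis), abreast of the middle of the grip, 75 mm above the table; fixed to the press.
- guard (a joint): opening angle of the guard (rad): 0 = shut and level, grows as its front edge rises, 1.047 = 60 degrees, 1.7 = its limit. It falls and springs shut from any angle; 2 to 4 N upward at the handle lifts it.
- guard_handle (a point): middle of the guard's handle: a round black bar 14 mm in diameter and 110 mm long, parallel to the press's y axis, carried by a thin rod at each end (rods 110 mm apart) 50 mm in front of the guard's front edge, so that fingers fit on both sides of it. 94 mm above the table when shut, 276 mm at 60 degrees; it runs on a circle of radius 210 mm about guard_hinge, and nothing of the guard stands above it.
- guard_hinge (a point): middle of the guard's hinge axis (parallel to the press's y axis) at the guard's rear edge, 94 mm above the table. The guard is a steel frame with a clear panel, 160 x 170 mm, 8 mm thick, on top of the cheeks.
- nipple_center (a point): centre of the loose steel nipple, a round pin 18 mm in diameter and 40 mm long, lying along the press's x axis under the guard, its front end started in the socket of the brass valve body; the ram pushes it about 23 mm to the front.
- carton_c (a point): bystander, loose, to be left alone: closed cardboard carton, 90 x 110 x 60 mm; point at its centre
- coupling_c (a point): bystander, loose, to be left alone: round stepped brass coupling, 42 mm in diameter, 42 mm tall; point at its centre
- elbow_c (a point): bystander, loose, to be left alone: brass elbow fitting, about 45 mm tall; point at its centre
- wrench_c (a point): bystander, loose, to be left alone: steel wrench lying flat; point at its centre
- tin_c (a point): bystander, loose, to be left alone: round tin, 70 mm in diameter, 90 mm tall; point at its centre

How it is judged:
On the way, in this order (a step that is already met when the one before it is completed fails the run):
1. with the guard shut, the lever is swung to its stop (value of joint lever above 0.84 rad and value of joint guard below 0.1 rad), for 0.1 s.
2. the lever is back at rest, the guard still shut (value of joint lever below 0.06 rad and value of joint guard below 0.1 rad), for 0.1 s.
At the end, for the whole second after the job is handed in: The guard stands at 60 degrees open, within 8 degrees, at rest and held by the fingers (at least 0.5 N of contact); the lever is back at rest (below 0.06 rad); the nipple has been pushed home (its centre more than 32 mm in front of the press's origin) and lies in the socket (value of joint guard between 0.908 and 1.187 rad and velocity of joint guard between -0.1 and 0.1 rad/s and contact force between the fingers and guard above 0.5 N and value of joint lever below 0.06 rad and x of nipple_center in the frame of press below -0.032 m and z of nipple_center in the frame of press below 0.045 m); the arm keeps its last pose, push and grip.
It fails at once if the lever is swung while the guard is not shut (value of joint lever above 0.2 rad and value of joint guard above 0.15 rad).
It fails at once if a loose bystander is moved by more than 40 mm (distance of any of carton_c, coupling_c, elbow_c, wrench_c, tin_c from where it was at the start of the episode above 0.04 m).
It also fails if it takes over 59 s, if anything falls off the work surface, if the arm or the gripper's body presses on something with over 40 N, if the wrist force passes 120 N, or if a joint passes its speed limit or range.

## Working session

There is one attempt and no reset: what is moved stays moved. The work goes in short steps, Python scripts to look and compute and a tool call to move; the robot and the scene stay as the last step left them, time stands still between calls to the robot, and variables do not carry over. Pictures are saved under pics/ and viewed, about 8 in all and at most 12, crops included, and the job is handed in when it is done.

Besides the shell and the picture viewer there is one more tool, called after "Emit:" as name(argument=value, ...) on one line, values as JSON. servo_tool: Moves the arm, as the interface text tells. Its arguments: {"type":"object","properties":{"commands":{"type":"array"},"force":{"type":"number"}},"required":["commands"]}

```bash
mkdir -p pics
python3 - <<'E'
from plant import *
import cv2,numpy as np
print(state()); print(grasp_offset)
for n in ("side","top"):
    i=camera_info(n); print(n,i)
    cv2.imwrite(f"pics/{n}0.png",grab_frame(n)[:,:,::-1])
E
```

```text
{'time': 0.0, 'q': array([-1.38778056e+00,  4.87347164e-02,  9.75951586e-02,  1.62202007e+00,
       -2.03849184e-05,  1.44300193e+00]), 'qvel': array([ 0.00103835,  0.00081857,  0.00132385,  0.0003388 , -0.00025487,
        0.00132388]), 'joint_efforts': array([ 8.16560600e-05, -3.38782096e+01,  3.20014071e+01,  2.01056729e-02,
       -1.59215465e-04,  3.45556032e-06]), 'eef_pos': array([ 0.16043164, -0.49923544,  0.23012418]), 'tcp_rot': array([-0.10947641,  0.69941992, -0.69774985,  0.10941587]), 'force': array([1.14579381, 0.44327939, 0.19379668]), 'wrist_torque': array([ 0.00352695, -0.00929663, -0.00932856]), 'width': 0.9988194155811653}
-0.0187
side {'camera_matrix': array([[457.62155094,   0.        , 320.56848661],
       [  0.        , 457.62155094, 200.84908328],
       [  0.        ,   0.        ,   1.        ]]), 'k1': 0.004542694796957908, 'world_from_camera': array([[-0.28398678,  0.67057908, -0.68532854, -0.31132727],
       [-0.95861722, -0.183576  ,  0.21760716,  0.50089779],
       [ 0.02011293,  0.7187653 ,  0.69496181,  1.03481401],
       [ 0.        ,  0.        ,  0.        ,  1.        ]])}
top {'camera_matrix': array([[394.67932642,   0.        , 320.56301775],
       [  0.        , 394.67932642, 200.53909436],
       [  0.        ,   0.        ,   1.        ]]), 'k1': -0.08141636778691819, 'world_from_camera': array([[-0.02182711,  0.98972164, -0.14133169,  0.42220402],
       [-0.9997577 , -0.02120488,  0.00590729,  0.2028972 ],
       [ 0.00284965,  0.14142638,  0.98994467,  1.24688504],
       [ 0.        ,  0.        ,  0.        ,  1.        ]])}
```

View pics/top0.png

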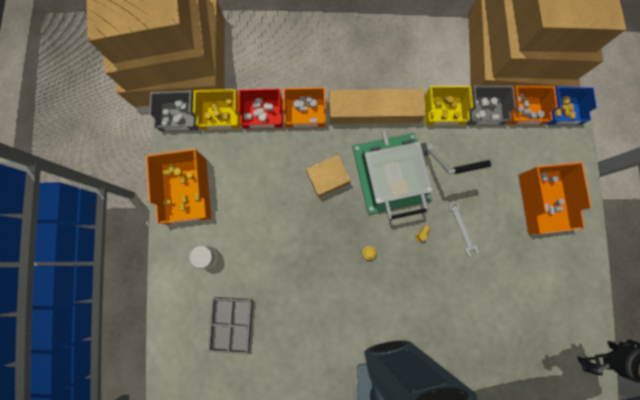

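View pics/side0.png

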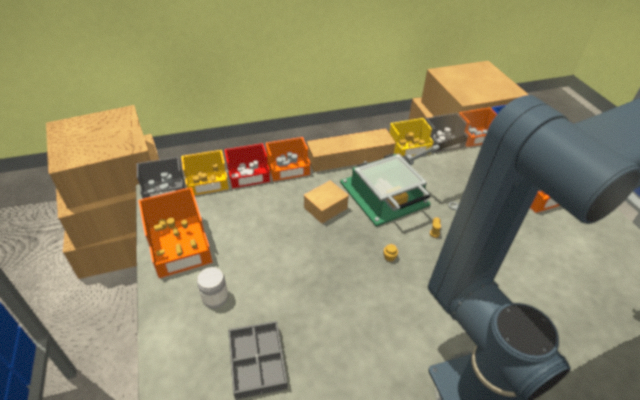

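Top view: press at about (397,173), guard handle about (390–426,215), lever grip about (454–491,167), wrench (462,230), elbow (423,233), coupling (369,253), carton (329,175). Next I'll measure.

```bash
cat > h.py <<'E'
import cv2,numpy as np
from plant import *
def ray(n,uv):
    i=camera_info(n);K=i["camera_matrix"];T=i["world_from_camera"]
    d=cv2.undistortPoints(np.float64([[uv]]),K,np.float64([i["k1"],0,0,0,0]))[0,0]
    return T[:3,3],T[:3,:3]@np.array([d[0],-d[1],-1.])
def onz(n,uv,z):
    o,d=ray(n,uv);return o+d*(z-o[2])/d[2]
def proj(n,P):
    i=camera_info(n);K=i["camera_matrix"];T=i["world_from_camera"]
    p=T[:3,:3].T@(np.array(P)-T[:3,3]);x,y=p[0]/-p[2],-p[1]/-p[2];f=1+i["k1"]*(x*x+y*y)
    return K[0,0]*x*f+K[0,2],K[1,1]*y*f+K[1,2]
E
python3 - <<'E'
from h import *
im=cv2.imread("pics/top0.png")
hsv=cv2.cvtColor(im,cv2.COLOR_BGR2HSV)
def blobs(m,box,nm,z,minA=15):
    x0,y0,x1,y1=box;mm=np.zeros_like(m);mm[y0:y1,x0:x1]=m[y0:y1,x0:x1]
    cs,_=cv2.findContours(mm,cv2.RETR_EXTERNAL,cv2.CHAIN_APPROX_NONE)
    for c in cs:
        if cv2.contourArea(c)<minA: continue
        r=cv2.minAreaRect(c);b=cv2.boxPoints(r)
        s=sorted([tuple((b[i]+b[(i+1)%4])/2) for i in range(4)],key=lambda p:-np.hypot(*(np.array(p)-r[0])))
        print(nm,r,"ends",[onz("top",p,z).round(4) for p in s[:2]],"mid",onz("top",r[0],z).round(4))
dark=((hsv[:,:,2]<60)*255).astype(np.uint8)
blobs(dark,(380,195,440,225),"handle",.094,8)
blobs(dark,(440,150,500,180),"grip",.198)
green=cv2.inRange(hsv,(60,80,40),(95,255,255))
cs,_=cv2.findContours(green[:, :],cv2.RETR_EXTERNAL,cv2.CHAIN_APPROX_NONE)
c=max([c for c in cs if 340<c[:,0,0].mean()<460 and 120<c[:,0,1].mean()<230],key=cv2.contourArea)
b=cv2.boxPoints(cv2.minAreaRect(cv2.convexHull(c)))
P=np.array([onz("top",p,.015) for p in b]);print(b,P,np.linalg.norm(np.diff(P,axis=0),axis=1))
a=cv2.resize(im[125:265,340:500],None,fx=5,fy=4.2857,interpolation=cv2.INTER_CUBIC)
cv2.imwrite("pics/crop.png",cv2.resize(im[125:265,345:500],(775,700))[:600])
E
```

```text
handle ((408.34619140625, 213.2307586669922), (3.3339741230010986, 33.92808532714844), 78.69007110595703) ends [array([ 0.5522, -0.1124,  0.094 ]), array([ 0.5347, -0.0123,  0.094 ])] mid [ 0.5434 -0.0622  0.094 ]
grip ((472.5915222167969, 166.43927001953125), (5.751509666442871, 35.080135345458984), 78.2317123413086) ends [array([ 0.6673, -0.2744,  0.198 ]), array([ 0.6487, -0.1754,  0.198 ])] mid [ 0.6579 -0.2246  0.198 ]
[[352.46155 145.30768]
 [410.9231  133.61539]
 [424.69232 202.46155]
 [366.23077 214.15384]] [[ 0.77576287  0.08876769  0.015     ]
 [ 0.81182231 -0.103382    0.015     ]
 [ 0.58484616 -0.13447258  0.015     ]
 [ 0.55179831  0.05302302  0.015     ]] [0.19550393 0.22909561 0.19038581]
```

View pics/crop.png

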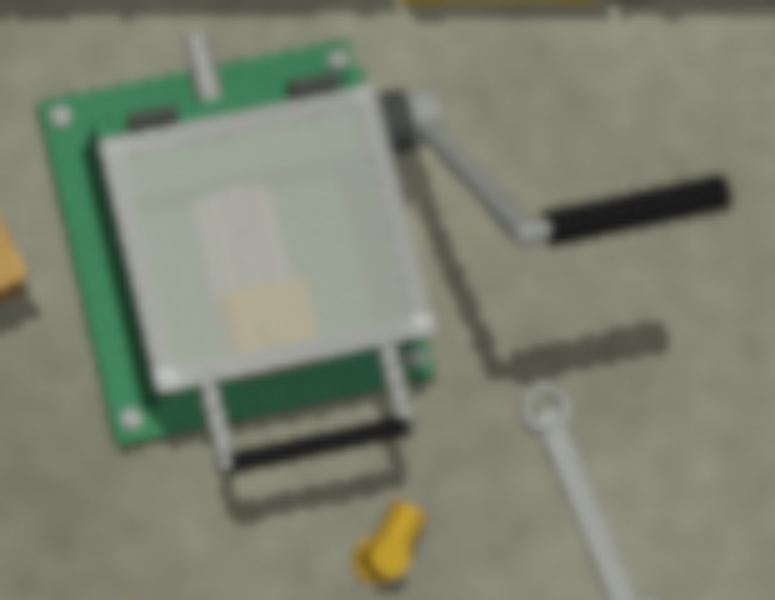

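Crop (5x, offset 345,125): guard handle runs from about (228,462) to (408,427), lever grip from about (545,228) to (728,192). The measured lengths are 102 and 101 mm against 110 and 105, so the fit is plausible. Both show a yaw of about 10°.

```bash
cat >> h.py <<'E'
from scipy.spatial.transform import Rotation as R
YAW=.174; X=np.array([np.cos(YAW),np.sin(YAW),0]);Y=np.array([-X[1],X[0],0]);Z=np.array([0,0,1.])
def tgt(z=X): # tool y down, tool z along z
    y=-Z;return R.from_matrix(np.c_[np.cross(y,z),y,z])
def turn(to):
    return (to*R.from_quat(state()["tcp_rot"]).inv()).as_rotvec()
GRIP=np.array([.658,-.2246,.198]);SH=GRIP+X*.1028-Z*.123
HAND=np.array([.5434,-.0622,.094]);HINGE=HAND+X*.21
E
python3 - <<'E'
from h import *
print(R.from_quat(state()["tcp_rot"]).as_matrix().round(3))
for s in(1,-1):print(turn(tgt(s*X)).round(3))
print(SH,HINGE,"sep in press frame",(SH-HINGE)@X,(SH-HINGE)@Y,(GRIP-HAND)@Y)
for a in np.linspace(0,.9,10):
    t=np.radians(50)-a;print(a.round(2),(SH-X*.16*np.cos(t)+Z*.16*np.sin(t)).round(4))
for a in np.linspace(0,1.047,9):print(a.round(3),(HINGE-X*.21*np.cos(a)+Z*.21*np.sin(a)).round(4))
for uv in((454,207),(475,252)):print("wrench",onz("top",uv,.01).round(3))
print("side grip px",proj("side",GRIP),"handle",proj("side",HAND))
E
```

```text
[[-0.952 -0.     0.306]
 [-0.306  0.002 -0.952]
 [-0.    -1.    -0.002]]
[-1.000e-03 -2.000e-03  1.434e+00]
[-0.002  0.002 -1.708]
[ 0.75924774 -0.20680292  0.075     ] [ 0.75022903 -0.0258441   0.094     ] sep in press frame -0.022445670121433326 -0.17978771806448596 -0.17978771806448599
0.0 [ 0.658  -0.2246  0.1976]
0.1 [ 0.6464 -0.2266  0.1867]
0.2 [ 0.636  -0.2285  0.1747]
0.3 [ 0.6268 -0.2301  0.1617]
0.4 [ 0.6189 -0.2315  0.1478]
0.5 [ 0.6125 -0.2326  0.1333]
0.6 [ 0.6075 -0.2335  0.1181]
0.7 [ 0.604  -0.2341  0.1025]
0.8 [ 0.6021 -0.2344  0.0866]
0.9 [ 0.6017 -0.2345  0.0706]
0.0 [ 0.5434 -0.0622  0.094 ]
0.131 [ 0.5452 -0.0619  0.1214]
0.262 [ 0.5504 -0.061   0.1483]
0.393 [ 0.5591 -0.0594  0.1743]
0.524 [ 0.5711 -0.0573  0.199 ]
0.654 [ 0.5861 -0.0547  0.2218]
0.785 [ 0.604  -0.0516  0.2425]
0.916 [ 0.6243 -0.048   0.2606]
1.047 [ 0.6468 -0.044   0.2758]
wrench [ 0.569 -0.23   0.01 ]
wrench [ 0.424 -0.288  0.01 ]
side grip px (np.float64(452.1268499355136), np.float64(141.58056477569843)) handle (np.float64(414.03046410374213), np.float64(200.74525090858245))
```

Emit:
servo_tool(commands=[[0, [0.015, 0.01, 0.02], [0, 0, 0.08]], [0, [0.03, 0.017, 0.015], [0, 0, 0.09]], [0, [0.03, 0.017, 0.005], [0, 0, 0.09]], [0, [0.03, 0.017, 0], [0, 0, 0.09]], [0, [0.03, 0.017, 0], [0, 0, 0.09]]], force=40)

```text
time: 0.52
eef_pos: [0.2931, -0.4201, 0.2665]
tcp_rot: [-0.263, 0.661, -0.654, 0.259]
force: [0.5, 0.6, -0.1]
width: 1.0
```

Emit:
servo_tool(commands=[[0, [0.03, 0.017, 0], [0, 0, 0.09]], [0, [0.03, 0.017, 0], [0, 0, 0.09]], [0, [0.03, 0.017, 0], [0, 0, 0.09]], [0, [0.03, 0.017, 0], [0, 0, 0.09]], [0, [0.03, 0.017, 0], [0, 0, 0.09]]])

```text
time: 0.93
eef_pos: [0.4489, -0.3292, 0.2645]
tcp_rot: [-0.41, 0.582, -0.574, 0.404]
force: [0.6, -0.7, 0.6]
width: 0.999
```

```bash
cat > s.py <<'E'
from h import *
s=state();print(s["time"],s["eef_pos"].round(4),"turn left",turn(tgt()).round(3),"F",s["force"].round(1),"w",s["width"],"q",s["q"].round(2))
E
python3 s.py
```

```text
0.9333 [ 0.4489 -0.3292  0.2645] turn left [-0.    -0.014  0.517] F [ 0.6 -0.7  0.6] w 0.9992533289542681 q [-0.75  0.16  0.28  1.71 -0.01  1.16]
```

Emit:
servo_tool(commands=[[0, [0.03, 0.014, 0.003], [0, 0, 0.08]], [0, [0.03, 0.014, 0.003], [0, 0, 0.08]], [0, [0.03, 0.014, 0.003], [0, 0, 0.08]], [0, [0.03, 0.014, 0.003], [0, -0.007, 0.08]], [0, [0.03, 0.014, 0.003], [0, -0.007, 0.08]]])

```text
time: 1.35
eef_pos: [0.6048, -0.2519, 0.2752]
tcp_rot: [0.521, -0.482, 0.477, -0.519]
force: [0.6, 0.0, 0.8]
width: 0.998
```

Emit:
servo_tool(commands=[[0, [0.03, 0.014, 0], [0, 0, 0.08]], [0, [0.015, 0.007, 0], [0, 0, 0.04]], [0, [0.005, 0, 0], [0, 0, 0]], [0, [0, 0, 0], [0, 0, 0]], [0, [0, 0, 0], [0, 0, 0]]])

```text
time: 1.77
eef_pos: [0.6627, -0.2226, 0.2679]
tcp_rot: [0.553, -0.447, 0.437, -0.551]
force: [-0.9, -0.3, 0.5]
width: 0.999
```

```bash
cat >> s.py <<'E'
if __import__("sys").argv[1:]:
    n,cam,x0,y0,x1,y1,f=__import__("sys").argv[1:]
    im=grab_frame(cam)[:,:,::-1][int(y0):int(y1),int(x0):int(x1)]
    cv2.imwrite(f"pics/{n}.png",cv2.resize(im,None,fx=float(f),fy=float(f),interpolation=cv2.INTER_CUBIC))
E
python3 s.py a side 340 60 540 210 4
python3 -c "
from h import *
print([proj('side',p) for p in (GRIP+.0525*Y,GRIP-.0525*Y,HAND+.055*Y,HAND-.055*Y)])"
```

```text
1.7667 [ 0.6627 -0.2226  0.2679] turn left [-0.007 -0.012 -0.045] F [-0.9 -0.3  0.5] w 0.9993021174741744 q [-0.42  0.61  0.87  1.85  0.    0.93]
[(np.float64(438.2578966538646), np.float64(145.98571954586257)), (np.float64(465.6581990325582), np.float64(137.2824882070752)), (np.float64(398.5339678296596), np.float64(206.30533450805498)), (np.float64(429.11872149083774), np.float64(195.33201884331797))]
```

View pics/a.png

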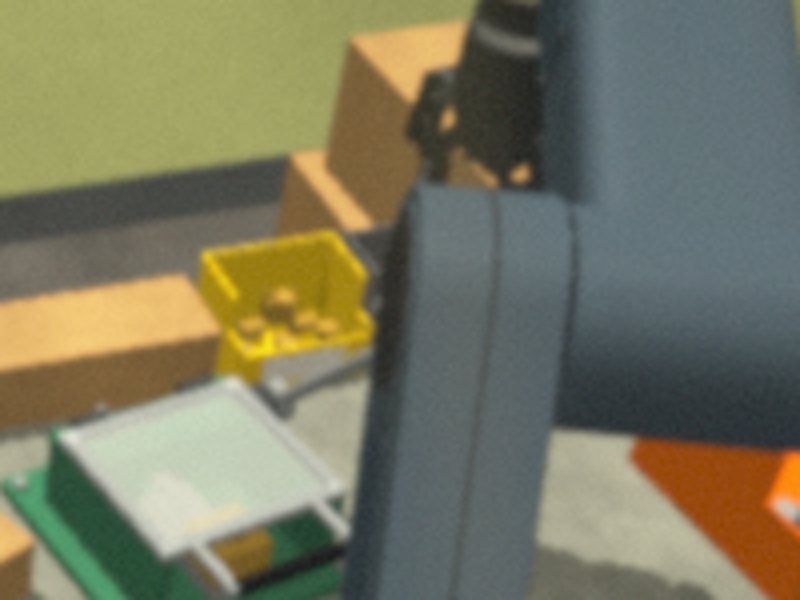

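Side crop: the arm hides the lever grip. The guard handle's left end at px (400,206) matches its projection (398.5,206.3). Descending onto the grip.

Emit:
servo_tool(commands=[[0, [-0.003, -0.008, -0.015], [0, -0.01, -0.045]], [0, [0, 0, -0.02], [0, 0, 0]], [0, [0, 0, -0.02], [0, 0, 0]], [0, [0, 0, -0.02], [0, 0, 0]], [0, [0, 0, -0.01], [0, 0, 0]]])

```text
time: 2.23
eef_pos: [0.6563, -0.2351, 0.1852]
tcp_rot: [-0.538, 0.456, -0.458, 0.541]
force: [-0.6, -0.6, -1.1]
width: 0.995
```

```bash
python3 s.py b top 420 120 520 195 7
```

```text
2.2333 [ 0.6563 -0.2351  0.1852] turn left [-0.003  0.005  0.009] F [-0.6 -0.6 -1.1] w 0.9951175067098215 q [-0.44  0.51  0.57  1.63  0.    0.96]
```

View pics/b.png

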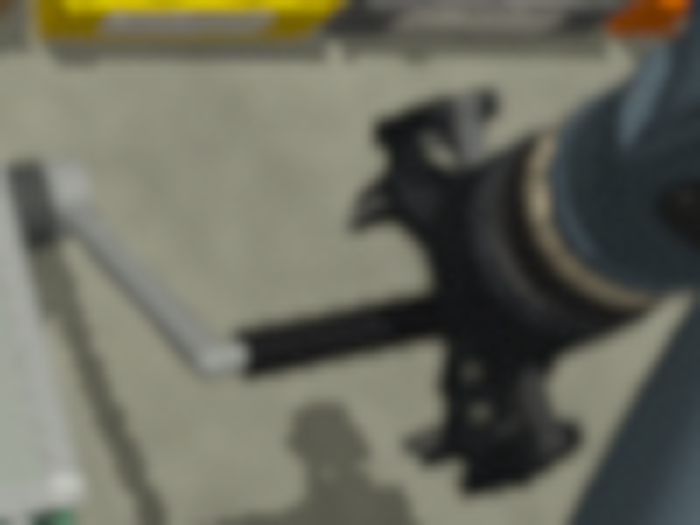

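Top crop: the fingers stand on either side of the grip, at about (430,130) behind and (490,440) in front, with the bar between them at (440,315). Closing.

Emit:
servo_tool(commands=[[0.5, [0, 0, -0.005], [0, 0, 0]], [1, [0, 0, 0], [0, 0, 0]], [1, [0, 0, 0], [0, 0, 0]], [1, [0, 0, 0], [0, 0, 0]], [1, [0, 0, 0], [0, 0, 0]]], force=40)

```text
time: 2.7
eef_pos: [0.655, -0.2364, 0.1803]
tcp_rot: [-0.536, 0.457, -0.459, 0.541]
force: [8.0, 0.9, -4.2]
width: 0.298
```

Emit:
servo_tool(commands=[[1, [0, 0, 0], [0, 0, 0]], [1, [0, 0, 0], [0, 0, 0]], [1, [0, 0, 0], [0, 0, 0]], [1, [0, 0, 0], [0, 0, 0]], [1, [0, 0, 0], [0, 0, 0]]])

```text
time: 3.12
eef_pos: [0.6578, -0.236, 0.1825]
tcp_rot: [-0.536, 0.454, -0.46, 0.543]
force: [1.3, -0.2, -1.1]
width: 0.243
```

```bash
python3 s.py
```

```text
3.1167 [ 0.6578 -0.236   0.1825] turn left [-0.003  0.013  0.009] F [ 1.3 -0.2 -1.1] w 0.2425071830681005 q [-0.44  0.51  0.56  1.61  0.01  0.96]
```

Emit:
servo_tool(commands=[[1, [-0.0115, -0.002, -0.011], [0, 0, 0]], [1, [-0.0105, -0.002, -0.012], [0, 0, 0]], [1, [-0.009, -0.0015, -0.013], [0, 0, 0]], [1, [-0.008, -0.0015, -0.014], [0, 0, 0]], [1, [-0.0065, -0.001, -0.0145], [0, 0, 0]]])

```text
time: 3.53
eef_pos: [0.6249, -0.2426, 0.1377]
tcp_rot: [-0.528, 0.44, -0.47, 0.553]
force: [-3.1, 1.7, 10.3]
width: 0.244
```

```bash
cat >> s.py <<'E'
g=s["eef_pos"]+[0,0,.0155];d=SH-g
print("lever est",.8727-np.arctan2(-d[2],d@X),"radius",np.hypot(d[2],d@X))
E
python3 s.py
```

```text
3.5333 [ 0.6249 -0.2426  0.1377] turn left [0.001 0.055 0.003] F [-3.1  1.7 10.3] w 0.24378228235923108 q [-0.48  0.37  0.29  1.44  0.03  0.92]
lever est 0.35873547881600476 radius 0.15904813383700703
```

Emit:
servo_tool(commands=[[1, [-0.008, -0.001, -0.014], [0, 0.01, 0]], [1, [-0.007, -0.001, -0.0145], [0, 0.01, 0]], [1, [-0.0055, -0.001, -0.015], [0, 0.01, 0]], [1, [-0.0045, -0.0005, -0.0155], [0, 0.01, 0]], [1, [-0.0035, -0.0005, -0.016], [0, 0.01, 0]]])

```text
time: 3.95
eef_pos: [0.608, -0.2459, 0.0876]
tcp_rot: [-0.532, 0.44, -0.469, 0.551]
force: [-3.6, 3.7, 11.8]
width: 0.239
```

```bash
python3 s.py
```

```text
3.95 [ 0.608  -0.2459  0.0876] turn left [ 0.005  0.048 -0.   ] F [-3.6  3.7 11.8] w 0.23935183220927878 q [-0.5   0.35  0.16  1.34  0.02  0.9 ]
lever est 0.6941688917128104 radius 0.15827343636053656
```

Emit:
servo_tool(commands=[[1, [-0.0035, 0, -0.015], [0, 0.01, 0]], [1, [-0.002, 0, -0.015], [0, 0.01, 0]], [1, [-0.001, 0, -0.013], [0, 0, 0]], [1, [0, 0, -0.01], [0, 0, 0]], [1, [0, 0, -0.008], [0, 0, 0]]])

```text
time: 4.37
eef_pos: [0.6054, -0.2466, 0.0488]
tcp_rot: [-0.534, 0.44, -0.469, 0.549]
force: [-13.1, 6.3, 34.0]
width: 0.244
```

```bash
python3 s.py
```

```text
4.3667 [ 0.6054 -0.2466  0.0488] turn left [ 0.01   0.046 -0.   ] F [-13.1   6.3  34. ] w 0.2439895847966139 q [-0.5   0.36  0.1   1.26  0.01  0.9 ]
lever est 0.9398208418693147 radius 0.15880914133770038
```

The force has risen to 34 N and the estimate is about 0.94 rad, so it is at the stop. I'll hold there and check with a picture.

Emit:
servo_tool(commands=[[1, [0, 0, -0.005], [0, 0, 0]], [1, [0, 0, -0.005], [0, 0, 0]], [1, [0, 0, -0.005], [0, 0, 0]], [1, [0, 0, -0.005], [0, 0, 0]], [1, [0, 0, -0.005], [0, 0, 0]]])

```text
time: 4.78
eef_pos: [0.6054, -0.2467, 0.0498]
tcp_rot: [-0.533, 0.436, -0.473, 0.55]
force: [-4.8, 4.1, 14.6]
width: 0.237
```

```bash
python3 s.py c top 345 125 505 245 5
```

```text
4.7833 [ 0.6054 -0.2467  0.0498] turn left [ 0.015  0.054 -0.   ] F [-4.8  4.1 14.6] w 0.2371279732711713 q [-0.5   0.35  0.09  1.25  0.01  0.9 ]
lever est 0.9338285747299017 radius 0.1586843889257084
```

View pics/c.png

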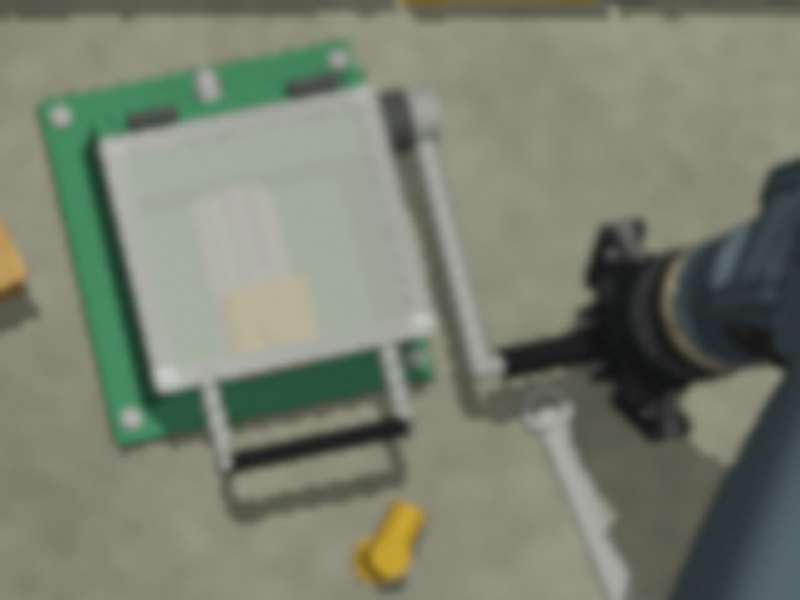

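Top crop: the lever's arm is nearly level, its grip's inner end at about (500,362). The ram's rear end has gone in about 8 px, roughly 23 mm, and the guard is still shut. A quick numeric check of the angle from that point, while pushing a little more.

Emit:
servo_tool(commands=[[1, [0, 0, -0.008], [0, 0.01, 0]], [1, [0, 0, -0.008], [0, 0.01, 0]], [1, [0, 0, -0.008], [0, 0.01, 0]], [1, [0, 0, -0.008], [0, 0.01, 0]], [1, [0, 0, -0.008], [0, 0, 0]]])

```text
time: 5.25
eef_pos: [0.6049, -0.2468, 0.0494]
tcp_rot: [0.542, -0.443, 0.466, -0.541]
force: [-11.8, 4.8, 23.3]
width: 0.242
```

```bash
python3 s.py; python3 -c "
from h import *
for a in (.75,.8,.85,.9):
    t=.8727-a;p=SH-X*.16*np.cos(t)+Z*.16*np.sin(t)+.0525*Y
    u=np.array(proj('top',p));print(a,(u-[345,125])*5)"
```

```text
5.25 [ 0.6049 -0.2468  0.0494] turn left [0.023 0.024 0.   ] F [-11.8   4.8  23.3] w 0.24202440465757244 q [-0.49  0.38  0.12  1.28 -0.01  0.91]
lever est 0.9359859739963957 radius 0.15923656069683875
0.75 [512.01447313 352.5523485 ]
0.8 [508.10417304 355.85264015]
0.85 [504.07333464 358.47752844]
0.9 [499.93508601 360.43318091]
```

The stop is confirmed: 23 N with no further travel, and the pixel agrees with 0.85–0.9 rad. Bringing the lever back up along the arc.

Emit:
servo_tool(commands=[[1, [0.0005, 0, 0.016], [0, 0, 0]], [1, [0.002, 0, 0.016], [0, 0, 0]], [1, [0.0035, 0.0005, 0.0155], [0, 0, 0]], [1, [0.005, 0.001, 0.015], [0, 0, 0]], [1, [0.0065, 0.001, 0.0145], [0, 0, 0]]])

```text
time: 5.67
eef_pos: [0.6289, -0.2423, 0.1368]
tcp_rot: [-0.538, 0.438, -0.47, 0.546]
force: [8.1, 1.6, -7.3]
width: 0.241
```

Emit:
servo_tool(commands=[[1, [0.007, 0.001, 0.014], [0, 0, 0]], [1, [0.008, 0.0015, 0.014], [0, 0, 0]], [1, [0.009, 0.0015, 0.013], [0, 0, 0]], [1, [0.01, 0.002, 0.0125], [0, 0, 0]], [1, [0.0105, 0.002, 0.012], [0, 0, 0]]])

```text
time: 6.08
eef_pos: [0.6616, -0.2355, 0.1804]
tcp_rot: [0.547, -0.452, 0.457, -0.535]
force: [-17.4, -7.5, -26.9]
width: 0.235
```

```bash
python3 s.py
```

```text
6.0833 [ 0.6616 -0.2355  0.1804] turn left [ 0.018 -0.005  0.001] F [-17.4  -7.5 -26.9] w 0.2353024925518864 q [-0.43  0.53  0.59  1.62 -0.02  0.97]
lever est -0.0015278637451250354 radius 0.15765535065158195
```

Emit:
servo_tool(commands=[[0.7, [0, 0, 0], [0, 0, 0]], [0.3, [0, 0, 0], [0, 0, 0]], [0, [0, 0, 0], [0, 0, 0]], [0, [0, 0, 0], [0, 0, 0]], [0, [0, 0, 0], [0, 0, 0]]])

```text
time: 6.5
eef_pos: [0.6573, -0.2368, 0.1739]
tcp_rot: [0.549, -0.458, 0.454, -0.532]
force: [-0.3, -0.1, 0.4]
width: 0.85
```

Emit:
servo_tool(commands=[[0, [0, 0, 0.005], [0, 0, 0]], [0, [-0.001, 0, 0.02], [0, 0, 0]], [0, [-0.001, 0, 0.03], [0, 0, 0]], [0, [-0.001, 0, 0.03], [0, 0, 0]], [0, [0, 0, 0.01], [0, 0, 0]]])

```text
time: 6.92
eef_pos: [0.6533, -0.2348, 0.2777]
tcp_rot: [0.548, -0.456, 0.456, -0.533]
force: [0.0, -1.2, 1.3]
width: 1.004
```

```bash
python3 s.py
```

```text
6.9167 [ 0.6533 -0.2348  0.2777] turn left [ 0.016 -0.013  0.004] F [ 0.  -1.2  1.3] w 1.0035993627833721 q [-0.43  0.59  0.86  1.85 -0.02  0.97]
lever est -0.23405259312396143 radius 0.24397745762177012
```

Emit:
servo_tool(commands=[[0.48, [-0.021, 0.034, 0], [-0.005, 0.005, 0]], [0.48, [-0.021, 0.034, 0], [0, 0, 0]], [0.48, [-0.021, 0.034, 0], [0, 0, 0]], [0.48, [-0.021, 0.034, 0], [0, 0, 0]], [0.48, [-0.015, 0.025, 0], [0, 0, 0]]])

```text
time: 7.33
eef_pos: [0.5622, -0.0785, 0.2841]
tcp_rot: [0.545, -0.45, 0.467, -0.532]
force: [1.1, 0.1, 0.1]
width: 0.524
```

Emit:
servo_tool(commands=[[0.48, [-0.005, 0.006, -0.02], [0, 0, 0]], [0.48, [0, 0, -0.03], [0, 0, 0]], [0.48, [0, 0, -0.03], [0, 0, 0]], [0.48, [0, 0, -0.01], [0, 0, 0]], [0.48, [0, 0, 0], [0, 0, 0]]])

```text
time: 7.75
eef_pos: [0.5577, -0.064, 0.21]
tcp_rot: [0.541, -0.438, 0.473, -0.54]
force: [-0.5, 0.3, -0.5]
width: 0.52
```

```bash
python3 s.py d top 345 125 505 245 5; python3 -c "
from h import *
print(HAND,[ (np.array(proj('top',p))-[345,125])*5 for p in (GRIP+.0525*Y,GRIP-.0525*Y)])"
```

```text
7.75 [ 0.5577 -0.064   0.21  ] turn left [0.033 0.038 0.004] F [-0.5  0.3 -0.5] w 0.519999436631191 q [-0.22  0.09  0.1   1.54 -0.02  1.18]
lever est 0.15888970051171625 radius 0.22994293419103562
[ 0.5434 -0.0622  0.094 ] [array([547.61881744, 224.69655317]), array([727.2389201 , 189.69727433])]
```

View pics/d.png

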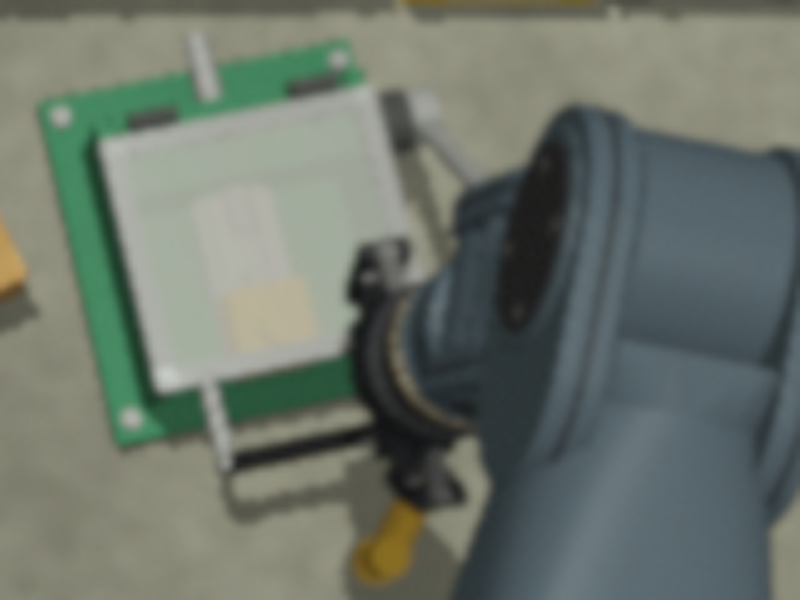

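Top crop: the guard is shut, the ram's rear end is out again at (195,35), so the lever is back, and the gripper is above the handle. Lining up and descending.

Emit:
servo_tool(commands=[[0.48, [-0.014, 0.002, 0], [0.03, 0.04, 0]], [0.48, [-0.002, 0, -0.01], [0.005, 0.005, 0]], [0.48, [0, 0, -0.02], [0, 0, 0]], [0.48, [0, 0, -0.02], [0, 0, 0]], [0.48, [0, 0, 0], [0, 0, 0]]])

```text
time: 8.22
eef_pos: [0.5491, -0.0651, 0.171]
tcp_rot: [-0.538, 0.452, -0.461, 0.543]
force: [-1.4, -0.1, -1.3]
width: 0.52
```

```bash
python3 s.py
```

```text
8.2167 [ 0.5491 -0.0651  0.171 ] turn left [0.003 0.014 0.006] F [-1.4 -0.1 -1.3] w 0.5196709979111814 q [-0.24  0.1   0.03  1.49  0.    1.16]
lever est 0.32392086555057076 radius 0.2138281193119069
```

Emit:
servo_tool(commands=[[0.48, [-0.006, 0.003, -0.015], [0, 0.01, 0.005]], [0.48, [-0.001, 0, -0.015], [0, 0, 0]], [0.48, [-0.001, 0, -0.015], [0, 0, 0]], [0.48, [-0.001, 0, -0.01], [0, 0, 0]], [0.48, [0, 0, 0], [0, 0, 0]]])

```text
time: 8.63
eef_pos: [0.5467, -0.0649, 0.1229]
tcp_rot: [-0.538, 0.448, -0.463, 0.543]
force: [-0.8, 0.3, -0.2]
width: 0.519
```

```bash
python3 s.py e side 370 130 490 220 6
```

```text
8.6333 [ 0.5467 -0.0649  0.1229] turn left [0.007 0.021 0.003] F [-0.8  0.3 -0.2] w 0.5193168752560576 q [-0.24  0.09 -0.07  1.39 -0.    1.16]
lever est 0.542212197287389 radius 0.19537163029847854
```

View pics/e.png

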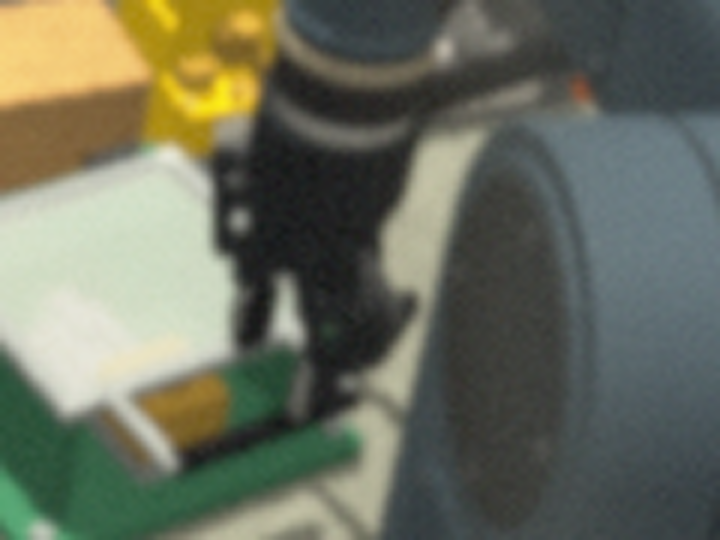

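Side crop: the tips at (250,340) and (320,400) straddle the line of the bar, whose middle is at about (264,424). Continuing down and then closing.

Emit:
servo_tool(commands=[[0.48, [-0.004, 0.003, -0.015], [0, 0.015, 0]], [0.48, [-0.001, 0, -0.015], [0, 0.005, 0]], [0.48, [-0.001, 0, -0.015], [0, 0, 0]], [0.48, [-0.001, 0, -0.008], [0, 0, 0]], [0.48, [0, 0, 0], [0, 0, 0]]])

```text
time: 9.1
eef_pos: [0.5436, -0.0627, 0.0716]
tcp_rot: [0.541, -0.451, 0.46, -0.54]
force: [-0.2, 0.8, 0.1]
width: 0.52
```

```bash
python3 s.py
```

```text
9.1 [ 0.5436 -0.0627  0.0716] turn left [0.01  0.009 0.003] F [-0.2  0.8  0.1] w 0.5202462885314953 q [-0.23  0.12 -0.14  1.3  -0.01  1.17]
lever est 0.808194024170268 radius 0.18785875527089724
```

Emit:
servo_tool(commands=[[0.7, [0, 0, 0.001], [0, 0, 0]], [1, [0, 0, 0], [0, 0, 0]], [1, [0, 0, 0], [0, 0, 0]], [1, [0, 0, 0], [0, 0, 0]], [1, [0, 0, 0], [0, 0, 0]]], force=40)

```text
time: 9.52
eef_pos: [0.5435, -0.0623, 0.0726]
tcp_rot: [0.542, -0.451, 0.46, -0.54]
force: [0.8, -0.3, -1.8]
width: 0.15
```

Emit:
servo_tool(commands=[[1, [0, 0, 0], [0, 0, 0]], [1, [0, 0, 0], [0, 0, 0]], [1, [0, 0, 0], [0, 0, 0]], [1, [0, 0, 0], [0, 0, 0]], [1, [0, 0, 0], [0, 0, 0]]])

```text
time: 9.93
eef_pos: [0.5435, -0.0623, 0.0727]
tcp_rot: [0.542, -0.451, 0.46, -0.54]
force: [0.3, -0.1, -3.1]
width: 0.151
```

```bash
python3 s.py
```

```text
9.9333 [ 0.5435 -0.0623  0.0727] turn left [0.01  0.008 0.002] F [ 0.3 -0.1 -3.1] w 0.1505631669278272 q [-0.23  0.12 -0.14  1.3  -0.01  1.17]
lever est 0.8025758409548139 radius 0.18791434868977497
```

Held on the handle: opening 12.8 mm against a 14 mm bar, and x agrees. Lifting along the arc.

Emit:
servo_tool(commands=[[1, [0.0005, 0, 0.016], [0, 0, 0]], [1, [0.002, 0.0005, 0.0165], [0, 0, 0]], [1, [0.003, 0.0005, 0.0165], [0, 0, 0]], [1, [0.0045, 0.001, 0.016], [0, 0, 0]], [1, [0.0055, 0.001, 0.0155], [0, 0, 0]]])

```text
time: 10.35
eef_pos: [0.5561, -0.0598, 0.1482]
tcp_rot: [0.544, -0.453, 0.457, -0.538]
force: [1.8, -0.8, -4.4]
width: 0.143
```

```bash
cat >> s.py <<'E'
g=s["eef_pos"]+[0,0,.0213];d=HINGE-g
print("guard est",np.arctan2(-d[2],d@X),"radius",np.hypot(d[2],d@X),"to go",(HINGE-X*.21*.5+Z*.21*.866-g).round(4))
E
python3 s.py
```

```text
10.35 [ 0.5561 -0.0598  0.1482] turn left [ 0.01  -0.001  0.002] F [ 1.8 -0.8 -4.4] w 0.14320436855703927 q [-0.22  0.13  0.03  1.46 -0.01  1.18]
lever est 0.40260192218222035 radius 0.19584428324168085
guard est 0.3659600422497468 radius 0.21101906942465787 to go [0.0907 0.0158 0.1063]
```

Emit:
servo_tool(commands=[[1, [0.0068, 0.001, 0.0154], [0, 0, 0]], [1, [0.008, 0.0015, 0.0148], [0, 0, 0]], [1, [0.009, 0.0015, 0.014], [0, 0, 0]], [1, [0.01, 0.002, 0.0135], [0, 0, 0]], [1, [0.011, 0.002, 0.0125], [0, 0, 0]]])

```text
time: 10.77
eef_pos: [0.5948, -0.0524, 0.2168]
tcp_rot: [0.549, -0.458, 0.452, -0.533]
force: [-1.7, -0.9, -3.8]
width: 0.151
```

```bash
python3 s.py
```

```text
10.7667 [ 0.5948 -0.0524  0.2168] turn left [ 0.012 -0.02   0.002] F [-1.7 -0.9 -3.8] w 0.15099752526147234 q [-0.19  0.26  0.31  1.64 -0.02  1.21]
lever est 0.012008492258994363 radius 0.20742940167920432
guard est 0.740428867512039 radius 0.21359532155062091 to go [0.052  0.0084 0.0378]
```

Emit:
servo_tool(commands=[[1, [0.0095, 0.0015, 0.009], [0, 0, 0]], [1, [0.01, 0.0015, 0.0085], [0, 0, 0]], [1, [0.0105, 0.002, 0.008], [0, 0, 0]], [1, [0.01, 0.002, 0.006], [0, 0, 0]], [1, [0.006, 0.001, 0.003], [0, 0, 0]]])

```text
time: 11.18
eef_pos: [0.6332, -0.045, 0.253]
tcp_rot: [0.555, -0.463, 0.447, -0.527]
force: [-3.2, 0.1, -1.4]
width: 0.148
```

```bash
python3 s.py
```

```text
11.1833 [ 0.6332 -0.045   0.253 ] turn left [ 0.015 -0.043  0.002] F [-3.2  0.1 -1.4] w 0.14782717771988563 q [-0.17  0.41  0.57  1.77 -0.02  1.23]
lever est -0.23709767443992158 radius 0.21600622622765334
guard est 0.9891068939568766 radius 0.21573832899235848 to go [0.0136 0.001  0.0016]
```

Emit:
servo_tool(commands=[[1, [0.008, 0.0015, 0.003], [0, -0.01, 0]], [1, [0.006, 0.001, 0.002], [0, -0.01, 0]], [1, [0, 0, 0], [0, 0, 0]], [1, [0, 0, 0], [0, 0, 0]], [1, [0, 0, 0], [0, 0, 0]]])

```text
time: 11.6
eef_pos: [0.642, -0.0434, 0.2592]
tcp_rot: [0.554, -0.461, 0.449, -0.528]
force: [-2.6, 0.4, -1.8]
width: 0.147
```

```bash
python3 s.py f side 340 60 500 180 5
python3 - <<'E'
from h import *
im=grab_frame("top");cv2.imwrite("pics/g.png",cv2.resize(im[125:245,345:505,::-1],None,fx=5,fy=5,interpolation=cv2.INTER_CUBIC))
for a in(.9,1.047,1.19):
    v=-X*np.cos(a)+Z*np.sin(a)
    for n,o in(("side",(340,60)),("top",(345,125))):
        print(a,n,"handle L",((np.array(proj(n,HINGE+.21*v+.055*Y))-o)*5).round(),"edge L",((np.array(proj(n,HINGE+.16*v+.085*Y))-o)*5).round())
E
```

```text
11.6 [ 0.642  -0.0434  0.2592] turn left [ 0.018 -0.037  0.001] F [-2.6  0.4 -1.8] w 0.14681246575900225 q [-0.16  0.43  0.61  1.78 -0.02  1.24]
lever est -0.2866152612805617 radius 0.21787018528482466
guard est 1.0395111194967688 radius 0.21629995285109035 to go [ 0.0048 -0.0007 -0.0046]
0.9 side handle L [255. 432.] edge L [173. 470.]
0.9 top handle L [250. 275.] edge L [168. 244.]
1.047 side handle L [234. 382.] edge L [157. 433.]
1.047 top handle L [245. 220.] edge L [164. 203.]
1.19 side handle L [211. 338.] edge L [141. 400.]
1.19 top handle L [238. 162.] edge L [158. 161.]
```

View pics/f.png

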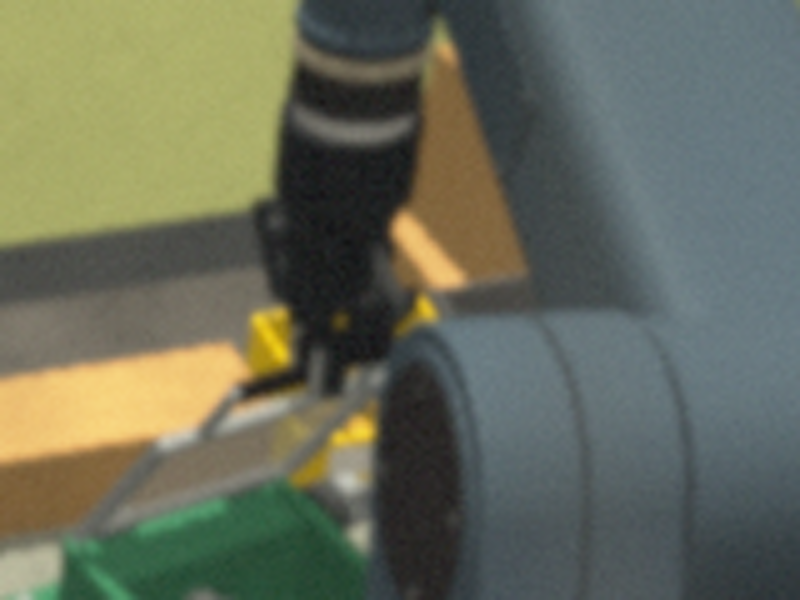

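View pics/g.png

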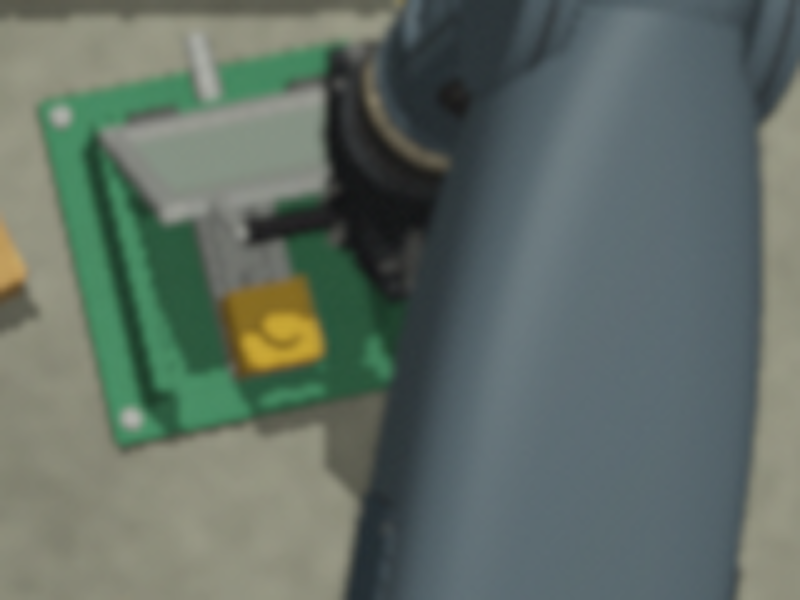

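Side: the handle's left end is at (238,390), and in the top view at (245,233). Interpolating between the projections gives a guard angle of about 1.01–1.02 rad. The handle is between the fingers, and the ram is retracted. A small nudge and a settling hold, then I'll hand in.

Emit:
servo_tool(commands=[[1, [0.004, 0.0005, 0.002], [0, 0, 0]], [1, [0.002, 0, 0.001], [0, 0, 0]], [1, [0, 0, 0], [0, 0, 0]], [1, [0, 0, 0], [0, 0, 0]], [1, [0, 0, 0], [0, 0, 0]]])

```text
time: 12.12
eef_pos: [0.6463, -0.0425, 0.2618]
tcp_rot: [0.555, -0.463, 0.447, -0.527]
force: [-4.0, -0.2, -0.9]
width: 0.145
```

Emit:
servo_tool(commands=[[1, [0, 0, 0], [0, 0, 0]], [1, [0, 0, 0], [0, 0, 0]], [1, [0, 0, 0], [0, 0, 0]], [1, [0, 0, 0], [0, 0, 0]], [1, [0, 0, 0], [0, 0, 0]]])

```text
time: 12.53
eef_pos: [0.6462, -0.0425, 0.2618]
tcp_rot: [0.555, -0.463, 0.447, -0.527]
force: [-3.3, -0.2, -0.3]
width: 0.145
```

```bash
python3 s.py
python3 - <<'E'
from h import *
# handle end / bystander check against first picture
a=cv2.imread("pics/top0.png");b=grab_frame("top")[:,:,::-1].copy()
for n,(x0,y0,x1,y1) in dict(carton=(300,150,355,200),coupling=(355,240,385,268),tin=(185,240,220,275),elbow=(413,222,435,246),wrench=(445,198,485,260)).items():
    print(n,np.abs(a[y0:y1,x0:x1].astype(int)-b[y0:y1,x0:x1]).mean().round(1))
cv2.imwrite("pics/last.png",b)
s=state();print(np.abs(s["qvel"]).max())
E
```

```text
12.5333 [ 0.6462 -0.0425  0.2618] turn left [ 0.017 -0.043  0.001] F [-3.3 -0.2 -0.3] w 0.14465545596848983 q [-0.16  0.46  0.65  1.8  -0.02  1.24]
lever est -0.30905730392549424 radius 0.21858545923352865
guard est 1.0623793446550307 radius 0.21642579429566122 to go [ 0.0006 -0.0015 -0.0072]
carton 10.3
coupling 10.1
tin 10.8
elbow 46.4
wrench 29.9
0.0017376891163769892
```

```bash
python3 -c "
from plant import *
print(hand_in(),state()['time'])"
```

```text
the job is handed in; nothing more can be done
the job is handed in; nothing more can be done
```

I worked the press lever to its stop and back, then lifted the guard to about 60° and handed the job in with the fingers still holding its handle.

**Lever:** With the guard shut, I gripped the lever and swung it down until it would go no further (23–34 N). The arm pose gave about 0.93 rad, and the picture agreed with 0.85–0.9 rad. The ram's rear end moved in about 23 mm. I followed the lever back up to rest and let go, and the next picture showed the ram back out and the guard shut.

**Guard:** The arm pose puts the final angle at about 1.06 rad. The pictures, taken just before a last nudge of about 0.02 rad, read 1.01–1.02 rad, so it stands at about 1.03–1.06 rad, within the 0.908–1.187 rad limit. The arm is still, gripping with 40 N, and about 3 N shows at the wrist. Clock at the last check: 12.5 s.

**Not checked or disagreeing:**
- **Nipple:** I did not measure its position. I inferred it is home from the ram's travel.
- **Handle radius:** the radius worked out from the arm pose was 6 mm too large at the end. The bar has probably slid a few millimetres towards the fingertips, still on the pads.
- **Elbow and wrench:** the arm hid both in the last picture. The elbow was in place just before I gripped the handle, the wrench while I held the lever down. I felt no contact afterwards.
- **Carton, coupling and tin:** they showed only a small, uniform brightness difference from the first picture, which I took as noise.

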